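Mount laminate samples on a finish board with a hand roller

TASK

Mount the loose laminate samples on the grey finish board: lay each one flat in the bay with the tab of its own colour, its brass eyelet to the left, and roll them down with the hand roller, with firm, steady pressure, beginning with the leftmost sample and working to the right, over each one from its left end to its right end, until every sample has locked down level. Hang the roller back in its rest and leave the other things on the bench where they stand.

Things in the scene. Friction and masses are not known exactly. Their poses are not given: they have to be found in the camera images.
- board: Grey display board, 110 x 352 x 12 mm, fixed flat, long from left (+y) to right; origin under its centre, x away from the robot, z up. Four bays in a row, 83 mm apart, from left to right white, blue, walnut, yellow, each with a tab of its colour on the front edge. Aluminium spacers between bays (top 24 mm above the table) leave a sample about 3 mm of play. Bays of absent samples stay empty.
- roller_spring (a joint): Spring of the hand roller: how far its fork and wheel are pushed up towards the grip, 0 (free) to 0.020 m (bottomed). Force = 6 N + 1 N per mm, so about 0.009 means 15 N on the wheel.
- roller: Sprung hand roller, 0.36 kg, 112 mm high. Origin at the wheel's lowest line, z up. Black rubber wheel, radius 22, 52 mm wide, axle along x: it rolls along its own y. Fork top at z = 53 mm (more when the spring is pressed). Wooden grip block 46 (x) x 30 (y) x 36 (z) mm, centre z = 94, held across its 30 mm. A 16 mm pin at each end of the block (to x = +-54 mm) hangs in the rest.
- roller_grip (a point): Centre of the roller's wooden grip block, on the axis of its two pins.
- wheel_axle (a point): Centre of the roller's wheel, on its axle (22 mm above the wheel's lowest line).
- rest: Dark steel roller rest, fixed, at the left or the right of the table: base 124 x 70 mm, two uprights at x = +-47 mm (6 mm thick) with V notches (90 degrees, open upward, 50 mm across, tips 126 mm above the table) that take the roller's pins; the roller hangs upright between them, its x along the rest's x, either way round. Origin under its centre.
- rest_seat (a point): Midway between the two V notches, where roller_grip is when the roller hangs in its rest (112 mm above the table; wheel then 18 mm above the table).
- tin: Flat red tin, 78 x 128 x 42 mm, a bystander; on the side of the table opposite to the rest.
- jar: Jar with green lid, 98 mm high, a bystander at the back right.
- carton: Small blue carton, 66 x 116 x 57 mm, a bystander on the right.
- bottle: Brown bottle, 80 mm high, a bystander on the left.
- sample_white: White laminate sample with black edges, 60 (x) x 75 (y) x 12 (z) mm, 80 g, rigid; origin at the centre of its underside. Lies flat on the table at the start, or is absent (None). Lift it across its 60 mm. It goes into the white bay with its 75 mm along the board and its eyelet to the left.
- eyelet_white (a point): Centre of the flush brass eyelet (12 mm across) in the top face of the white sample, close to one end of its 75 mm length (28.5 mm from its centre, on its own +y).
- bay_white (a point): Centre of the white bay, 18 mm above the table (axes as the board's), where its sample's underside first lies, on two black push-to-lock strips (50 x 14 mm, long along x) at y = +-26 mm. A strip clicks down 4.5 mm and stays down when pushed with more than about 9 N; the sample's weight or a light touch does not move it. Locked, the underside is at 13.5 mm.
- sample_blue: Blue laminate sample with black edges, 60 (x) x 75 (y) x 12 (z) mm, 80 g, rigid; origin at the centre of its underside. Lies flat on the table at the start, or is absent (None). Lift it across its 60 mm. It goes into the blue bay with its 75 mm along the board and its eyelet to the left.
- eyelet_blue (a point): Centre of the flush brass eyelet (12 mm across) in the top face of the blue sample, close to one end of its 75 mm length (28.5 mm from its centre, on its own +y).
- bay_blue (a point): Centre of the blue bay, 18 mm above the table (axes as the board's), where its sample's underside first lies, on two black push-to-lock strips (50 x 14 mm, long along x) at y = +-26 mm. A strip clicks down 4.5 mm and stays down when pushed with more than about 9 N; the sample's weight or a light touch does not move it. Locked, the underside is at 13.5 mm.
- sample_walnut: Dark walnut-brown wood-grain laminate sample with black edges, 60 (x) x 75 (y) x 12 (z) mm, 80 g, rigid; origin at the centre of its underside. Lies flat on the table at the start, or is absent (None). Lift it across its 60 mm. It goes into the walnut bay with its 75 mm along the board and its eyelet to the left.
- eyelet_walnut (a point): Centre of the flush brass eyelet (12 mm across) in the top face of the walnut sample, close to one end of its 75 mm length (28.5 mm from its centre, on its own +y).
- bay_walnut (a point): Centre of the walnut bay, 18 mm above the table (axes as the board's), where its sample's underside first lies, on two black push-to-lock strips (50 x 14 mm, long along x) at y = +-26 mm. A strip clicks down 4.5 mm and stays down when pushed with more than about 9 N; the sample's weight or a light touch does not move it. Locked, the underside is at 13.5 mm.
- sample_yellow: Yellow laminate sample with black edges, 60 (x) x 75 (y) x 12 (z) mm, 80 g, rigid; origin at the centre of its underside. Lies flat on the table at the start, or is absent (None). Lift it across its 60 mm. It goes into the yellow bay with its 75 mm along the board and its eyelet to the left.
- eyelet_yellow (a point): Centre of the flush brass eyelet (12 mm across) in the top face of the yellow sample, close to one end of its 75 mm length (28.5 mm from its centre, on its own +y).
- bay_yellow (a point): Centre of the yellow bay, 18 mm above the table (axes as the board's), where its sample's underside first lies, on two black push-to-lock strips (50 x 14 mm, long along x) at y = +-26 mm. A strip clicks down 4.5 mm and stays down when pushed with more than about 9 N; the sample's weight or a light touch does not move it. Locked, the underside is at 13.5 mm.

How it is judged:
By the outcome, as a careful person would: the job done as asked, in the order asked, and still so for the second after the job is handed in, with the robot touching nothing.
Of sample_white, sample_blue, sample_walnut, sample_yellow only 3 to 4 are there at a start; the rules pass over those that are not, and their reading is None.
At some moment in a run one of sample_white, sample_blue, sample_walnut, sample_yellow may be knocked a few centimetres aside while the robot is not near it.
Once in a run the grip may slacken for a moment while it holds something.
It also fails if it takes over 208 s, if anything falls off the work surface, if the arm or the gripper's body presses on something with over 40 N, if the wrist force passes 120 N, or if a joint passes its speed limit or range.

ROBOT

A 6-joint arm with a two-finger parallel gripper is mounted at the origin on the work surface; the furniture and walls round the work are solid. World frame = base frame: x ahead of the robot, y to its left, z up, the work surface at z = 0. Lengths are in m, angles in degrees, forces in N, time in s.
With the tool pointing down it reaches from about 0.35 to 0.875 m from the base axis. Payload 4.2 kg.
Tool frame: the origin (TCP) lies between the finger pads; the fingertips stand 19 mm ahead of it and the grasp point (between the pads) is the TCP; z points along the fingers, y is the line along which they close (so a half turn about z gives the same grasp; the last joint's range is limited). The gripper opens to 87 mm and grips with 3 to 60 N. Pads are 19 mm wide; open, the fingers measure 117 mm over their backs; the gripper's body (75 mm by 190 mm) begins 51 mm behind the grasp point.
Start: joints at [81.452, 22.042, 0.453, 0, -68.411, -14.817], TCP at [0.248, 0.574, 0.242] pointing down, gripper open.
Joint ranges: [-179.83, 179.83], [-69.29, 118.12], [-61.27, 80.66], [-181.25, 117.63], [-171.15, -9.14], [-177.46, 177.46]. Speed limits (degrees/s): [159.86, 159.86, 180, 180, 180, 180].

INTERFACE

Orientations are given as a 3x3 rotation matrix whose columns are the frame's x, y, z axes.
In Python, from station import r gives the robot as it stands.
- The arm moves only by the tool drive_tool, never from a script. Its argument "steps" is one flat list of numbers, 7 for each row, row after row: the turn, a rotation vector about the tool's x, y, z in rad, then the shift along the tool's x, y, z in m, then the opening, from 0 (shut) to 1 (fully open). A call has 1 to 10 rows; each row shifts and turns the commanded pose from where the row before left it, along the tool's axes as they then stand; what a row does not reach is not made up. A row lasts 1/12 s, in which the tool goes at most 41.7 mm and 7.16 degrees, less where a joint would pass 70% of its speed; a pose out of reach is approached as far as the arm can. A call is refused whole if a number of a shift passes 0.0417 or a number of a turn 0.125, either way. A call with a gripper value outside its range is refused whole. The fingers move at their own pace and stop on an object; the grip force is fixed at half the most. Time passes only in rows, so rows that do not move let the fingers close. It gives the time, the measured TCP pose, the force, the opening and the grip force at its end, in the units of the state.
- r.sense(): the state, without advancing time (a new reading comes with each control period).
- r.capture(name): name is "scene" or "top"; returns the picture (480x640x3 uint8, blue, green, red); there is no depth.
- r.camera_params(name): a dict with "camera_matrix" (3x3 intrinsics, pixels), "k1" (the pictures are not rectified: a ray, as slopes to the right and down, at radius r is drawn at 1 + k1 r^2 times it, then the intrinsics apply), "extrinsics" (4x4, takes a point from world to camera coordinates). Camera axes: x right, y down, z forward; pixel columns grow to the right and rows downward; lengths in m; the calibration is good to about 2 mm. A picture is of the moment at which its call begins. camera_params takes no time and is no camera call.
- r.finish_job(): hands the job in; it is judged then, once.
The state is a dict: "time_s": time; "joints": joint angles; "joint_velocities": joint speeds; "effort": joint torques, N m; "tcp_pos": TCP position; "ee_rot": TCP orientation; "wrist_force": force on the tool from outside, world axes, zero at the start; "moment": the same for the moment, N m; "gripper_width": opening from 0.0 (shut) to 1.0 (fully open); "gripper_force": force on a finger pad.
Only numpy, scipy, OpenCV 4.12 (cv2) and the standard library are available. Lean on these libraries where they do the work, as an engineer would, in place of code of your own. Each camera call takes 0.05 s, during which the arm holds its last target. There are 200 camera calls.

## Working session

There is one attempt and no reset: what is moved stays moved. The work goes in short steps, Python scripts to look and compute and a tool call to move; the robot and the scene stay as the last step left them, time stands still between calls to the robot, and variables do not carry over. Pictures are saved under pics/ and viewed, at most 14 in all, crops included, and the job is handed in when it is done.

Besides the shell and the picture viewer there is one more tool, called after "Call:" as a command line: name --argument value ..., lists and objects as JSON in quotes. drive_tool: Moves the arm, as the interface text tells. Its arguments: {"type":"object","properties":{"steps":{"type":"array"}},"required":["steps"]}

```bash
mkdir -p pics; ls; cat > h.py <<'E'
import numpy as np,cv2
from station import r
def cap(n,f=None):
    im=r.capture(n)
    if f: cv2.imwrite('pics/'+f,im)
    return im
def pt(n,u,v,z):
    p=r.camera_params(n);K=np.array(p["camera_matrix"]);E=np.array(p["extrinsics"])
    d=np.array([(u-K[0,2])/K[0,0],(v-K[1,2])/K[1,1]]);s=d.copy()
    for _ in range(30): s=d/(1+p["k1"]*(s@s))
    ray=E[:3,:3].T@np.array([s[0],s[1],1]);c=-E[:3,:3].T@E[:3,3]
    return c+ray*(z-c[2])/ray[2]
def px(n,P):
    p=r.camera_params(n);K=np.array(p["camera_matrix"]);E=np.array(p["extrinsics"])
    q=E[:3,:3]@np.array(P)+E[:3,3];s=q[:2]/q[2];s=s*(1+p["k1"]*(s@s))
    return np.array([K[0,0]*s[0]+K[0,2],K[1,1]*s[1]+K[1,2]])
E
python3 - <<'E'
from h import *
np.set_printoptions(precision=4,suppress=True)
cap("top","top0.png");cap("scene","scene0.png")
print(r.sense())
for n in("top","scene"):
    p=r.camera_params(n);E=np.array(p["extrinsics"]);print(n,p,-E[:3,:3].T@E[:3,3])
E
```

```text
pics
{'time_s': 0.1, 'joints': array([ 81.4516,  22.0843,   0.3885,  -0.0231, -68.4132, -14.8191]), 'joint_velocities': array([ 0.0747, -0.079 ,  0.2551,  0.0478,  0.0453,  0.0146]), 'effort': array([ -0.0006, -39.1688,  18.7937,   4.2319,   0.0135,  -0.0001]), 'tcp_pos': array([0.2477, 0.5733, 0.2406]), 'ee_rot': array([[ 0.9179, -0.3968, -0.0007],
       [-0.3968, -0.9179, -0.0018],
       [ 0.0001,  0.0019, -1.    ]]), 'wrist_force': array([ 1.0382, -0.1444, -0.2612]), 'moment': array([-0.0008, -0.0041, -0.0088]), 'gripper_force': 0.0, 'gripper_width': 1.0005094208784633}
top {'camera_matrix': array([[472.3829,   0.    , 318.9062],
       [  0.    , 472.3829, 246.8876],
       [  0.    ,   0.    ,   1.    ]]), 'k1': -0.10559814599575698, 'extrinsics': array([[ 0.0072, -1.    ,  0.0022, -0.0582],
       [-0.9924, -0.0074, -0.1227,  0.5792],
       [ 0.1227, -0.0013, -0.9924,  1.0352],
       [ 0.    ,  0.    ,  0.    ,  1.    ]])} [ 0.4482 -0.0526  1.0985]
scene {'camera_matrix': array([[590.9009,   0.    , 323.2927],
       [  0.    , 590.9009, 249.2771],
       [  0.    ,   0.    ,   1.    ]]), 'k1': -0.09207771389980451, 'extrinsics': array([[-0.8312, -0.556 ,  0.0044,  0.4263],
       [-0.4411,  0.6545, -0.6141,  0.3305],
       [ 0.3385, -0.5124, -0.7892,  0.9768],
       [ 0.    ,  0.    ,  0.    ,  1.    ]])} [0.1695 0.5212 0.9719]
```

View pics/top0.png

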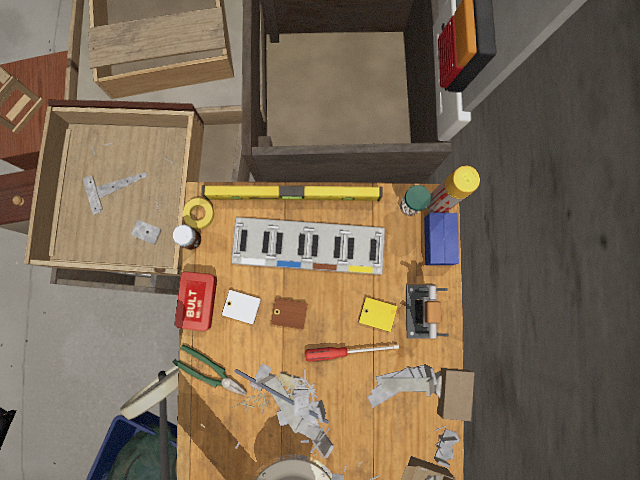

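View pics/scene0.png

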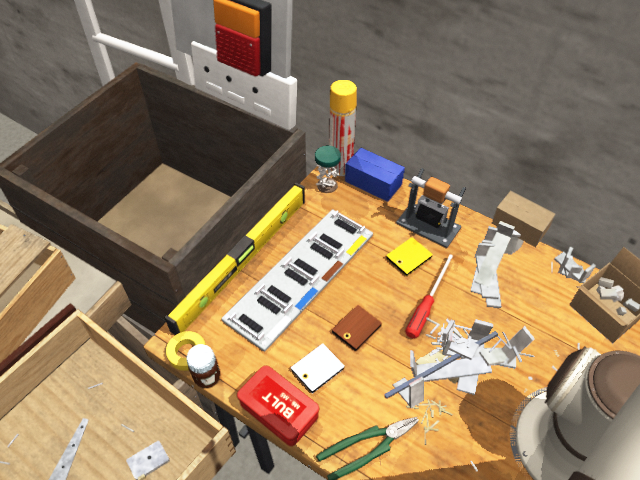

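Top view: white (241,306), walnut (289,312) and yellow (378,314) samples are loose and blue is absent. The board is about (310,246), the rest with roller (427,311) on the right, the tin (196,301) on the left. I'll enlarge.

```bash
python3 - <<'E'
from h import *
im=cv2.imread('pics/top0.png')
cv2.imwrite('pics/c1.png',cv2.resize(im[210:350,215:415],None,fx=4,fy=4,interpolation=cv2.INTER_CUBIC))
cv2.imwrite('pics/c2.png',cv2.resize(im[265:350,390:470],None,fx=7,fy=7,interpolation=cv2.INTER_CUBIC))
E
```

```text
(no output)
```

View pics/c1.png

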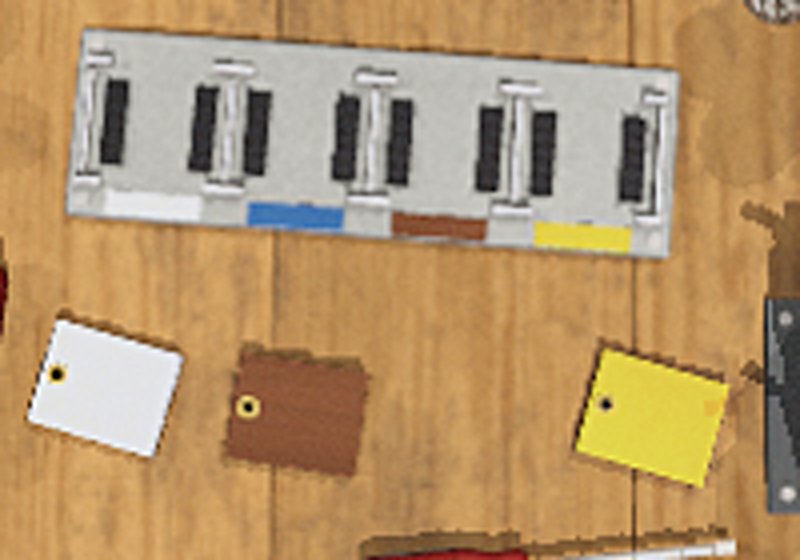

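View pics/c2.png

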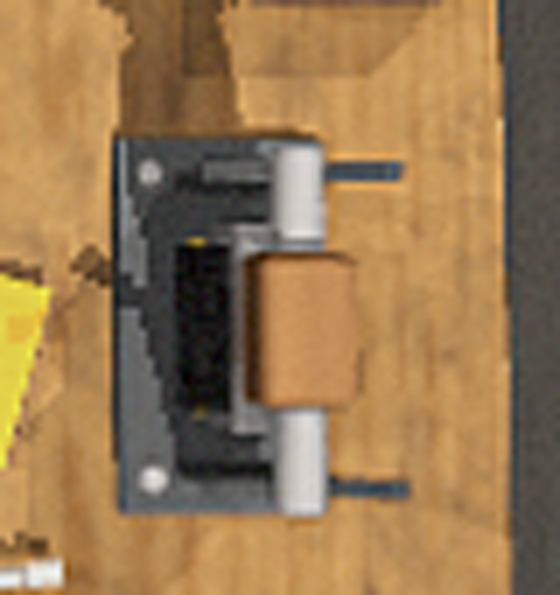

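Crop 1 gives corners of board (84,29)(680,71)(668,257)(67,215), white (60,318)(183,352)(153,457)(28,422), walnut (241,351)(370,368)(354,474)(226,457), and yellow (602,346)(729,384)(704,487)(575,450). All eyelets are on the left. Crop 2 gives grip top (250,255)(355,255)(352,407)(248,405) and pin ends (299,145)(301,515).

```bash
cat >> h.py <<'E'
def fit(n,pix,z,lx,ly):
    """corners order: far-left, far-right, near-right, near-left; yaw of body, rms"""
    P=np.array([pt(n,u,v,z)[:2] for u,v in pix])
    M=np.array([[lx,ly],[lx,-ly],[-lx,-ly],[-lx,ly]])/2
    c=P.mean(0);Q=P-c
    a=np.arctan2((M[:,0]*Q[:,1]-M[:,1]*Q[:,0]).sum(),(M*Q).sum())
    R=np.array([[np.cos(a),-np.sin(a)],[np.sin(a),np.cos(a)]])
    sx=np.linalg.norm(P[0]-P[3])/2+np.linalg.norm(P[1]-P[2])/2;sy=np.linalg.norm(P[0]-P[1])/2+np.linalg.norm(P[3]-P[2])/2
    return c,np.degrees(a),np.array([sx,sy]),np.abs(Q-M@R.T).max()
def crop(pts,f,u0,v0): return [((u+.5)/f-.5+u0,(v+.5)/f-.5+v0) for u,v in pts]
E
python3 - <<'E'
from h import *
np.set_printoptions(precision=4,suppress=True)
c=lambda p:crop(p,4,215,210)
b=fit("top",c([(84,29),(680,71),(668,257),(67,215)]),.012,.110,.352);print("board",*b)
for n,p,e in(("white",[(60,318),(183,352),(153,457),(28,422)],(57,374)),("walnut",[(241,351),(370,368),(354,474),(226,457)],(248,407)),("yellow",[(602,346),(729,384),(704,487),(575,450)],(606,404))):
    print(n,*fit("top",c(p),.012,.060,.075),"eye",pt("top",*c([e])[0],.012))
d=lambda p:crop(p,7,390,265)
print("grip",*fit("top",d([(250,255),(355,255),(352,407),(248,405)]),.130,.046,.030))
print("pins",[pt("top",*q,.114) for q in d([(299,145),(301,515)])])
print("base",[pt("top",*q,.006) for q in d([(116,135),(118,512)])])
a=np.radians(b[1])
for n,y in zip(("white","blue","walnut","yellow"),(.1245,.0415,-.0415,-.1245)): print(n,b[0]+y*np.array([-np.sin(a),np.cos(a)]))
E
```

```text
board [ 0.5862 -0.029 ] -3.6368386261645957 [0.1093 0.3489] 0.0020549481911517897
white [0.4437 0.1234] -14.978265368390106 [0.062  0.0743] 0.0012531206600251074 eye [0.4509 0.1517 0.012 ]
walnut [0.4305 0.0131] -7.226987256530635 [0.0608 0.0741] 0.0009175661791567535 eye [0.4333 0.0416 0.012 ]
yellow [ 0.4294 -0.1897] -15.409978049737738 [0.0608 0.0763] 0.001278390252686737 eye [ 0.4365 -0.163   0.012 ]
grip [ 0.4357 -0.2878] -1.4273361706509224 [0.044 0.031] 0.0013963433584579243
pins [array([ 0.4907, -0.2919,  0.114 ]), array([ 0.3811, -0.2908,  0.114 ])]
base [array([ 0.4984, -0.2569,  0.006 ]), array([ 0.3748, -0.2563,  0.006 ])]
white [0.5941 0.0952]
blue [0.5889 0.0124]
walnut [ 0.5836 -0.0704]
yellow [ 0.5783 -0.1533]
```

```bash
cat >> h.py <<'E'
def go(x,y,z,yaw,s=None):
    """turn (rad about tool z) and then shift in tool axes after the turn"""
    s=s or r.sense();R=s["ee_rot"];t=np.arctan2(R[1,0],R[0,0]);g=np.radians(yaw)
    dt=(g-t+np.pi)%(2*np.pi)-np.pi
    d=np.array([x,y,z])-s["tcp_pos"];c,q=np.cos(g),np.sin(g)
    print("t %.1f turn_z %.4f shift x %.4f y %.4f z %.4f | tilt %.4f %.4f"%(s["time_s"],-dt,c*d[0]+q*d[1],q*d[0]-c*d[1],-d[2],R[0,2],R[1,2]),"F",s["wrist_force"].round(1),"pos",s["tcp_pos"].round(4),"yaw %.2f w %.3f"%(np.degrees(t),s["gripper_width"]))
E
python3 - <<'E'
from h import *
np.set_printoptions(precision=4,suppress=True)
S=crop([(115,122),(204,129),(258,133),(345,138),(401,142),(489,149),(543,153),(633,158)],4,215,210)
P=np.array([pt("top",*q,.018)[:2] for q in S])
Y=np.array([.1505,.0985,.0675,.0155,-.0155,-.0675,-.0985,-.1505])
d=(Y@P)/(Y@Y);print("centre",P.mean(0),"scale",np.linalg.norm(d),"yaw",np.degrees(np.arctan2(-d[0],d[1])))
print((P-P.mean(0)-np.outer(Y,d))*1e3)
go(.4437,.1234,.12,-105)
E
```

```text
centre [ 0.5866 -0.0287] scale 0.995985826211292 yaw -3.5962705034700693
[[ 0.2678  0.0203]
 [-0.1967 -0.0298]
 [-0.3608 -0.4959]
 [ 0.352   0.9272]
 [ 0.2055 -0.5709]
 [-0.2311  0.3695]
 [-0.3839  0.0369]
 [ 0.3472 -0.2573]]
t 0.1 turn_z 1.4246 shift x 0.3838 y -0.3058 z 0.1206 | tilt -0.0007 -0.0018 F [ 1.  -0.1 -0.3] pos [0.2477 0.5733 0.2406] yaw -23.38 w 1.001
```

Call:
drive_tool --steps '[0,0,0.1187,0,0,0,1,0,0,0.1187,0,0,0,1,0,0,0.1187,0,0,0,1,0,0,0.1187,0,0,0,1,0,0,0.1187,0,0,0,1,0,0,0.1187,0,0,0,1,0,0,0.1187,0,0,0,1,0,0,0.1187,0,0,0,1,0,0,0.1187,0,0,0,1,0,0,0.1187,0,0,0,1]'

```text
time_s: 0.93
tcp_pos: [0.2477, 0.5734, 0.2409]
ee_rot: [[-0.03, -1.0, -0.0], [-1.0, 0.03, -0.001], [0.001, 0.0, -1.0]]
wrist_force: [0.3, 0.9, -0.7]
gripper_width: 1.001
gripper_force: 0.0
```

Call:
drive_tool --steps '[0,0,0.1187,0,0,0,1,0,0,0.1187,0,0,0,1,0,0,0,0.0275,-0.022,0,1,0,0,0,0.0275,-0.022,0,1,0,0,0,0.0275,-0.022,0,1,0,0,0,0.0275,-0.022,0,1,0,0,0,0.0275,-0.022,0,1,0,0,0,0.0275,-0.022,0,1,0,0,0,0.0275,-0.022,0,1,0,0,0,0.0275,-0.022,0,1]'

```text
time_s: 1.77
tcp_pos: [0.3611, 0.3139, 0.2413]
ee_rot: [[-0.258, -0.966, -0.0], [-0.966, 0.258, -0.0], [0.0, 0.0, -1.0]]
wrist_force: [0.9, 1.1, 0.1]
gripper_width: 1.001
gripper_force: 0.0
```

Call:
drive_tool --steps '[0,0,0,0.0275,-0.022,0.015,1,0,0,0,0.0275,-0.022,0.015,1,0,0,0,0.0275,-0.022,0.015,1,0,0,0,0.0275,-0.022,0.015,1,0,0,0,0.0275,-0.022,0.015,1,0,0,0,0.0275,-0.022,0.015,1,0,0,0,0,0,0.015,1,0,0,0,0,0,0.015,1,0,0,0,0,0,0,1,0,0,0,0,0,0,1]'

```text
time_s: 2.6
tcp_pos: [0.4455, 0.1217, 0.121]
ee_rot: [[-0.259, -0.966, -0.002], [-0.966, 0.259, -0.001], [0.002, 0.001, -1.0]]
wrist_force: [0.6, -0.8, -0.2]
gripper_width: 0.999
gripper_force: 0.0
```

```bash
python3 - <<'E'
from h import *
go(.4437,.1234,.022,-105);print(r.sense()["joints"].round(1))
im=cap("top","t1.png")
cv2.imwrite('pics/c3.png',cv2.resize(im[200:350,200:440],None,fx=3.3,fy=3.3,interpolation=cv2.INTER_CUBIC))
E
```

```text
t 2.6 turn_z 0.0002 shift x -0.0011 y 0.0022 z 0.0990 | tilt -0.0018 -0.0015 F [ 0.6 -0.8 -0.2] pos [0.4455 0.1217 0.121 ] yaw -104.99 w 0.999
[ 35.5  14.1 -31.3   0.  -44.8 -50.5]
```

View pics/c3.png

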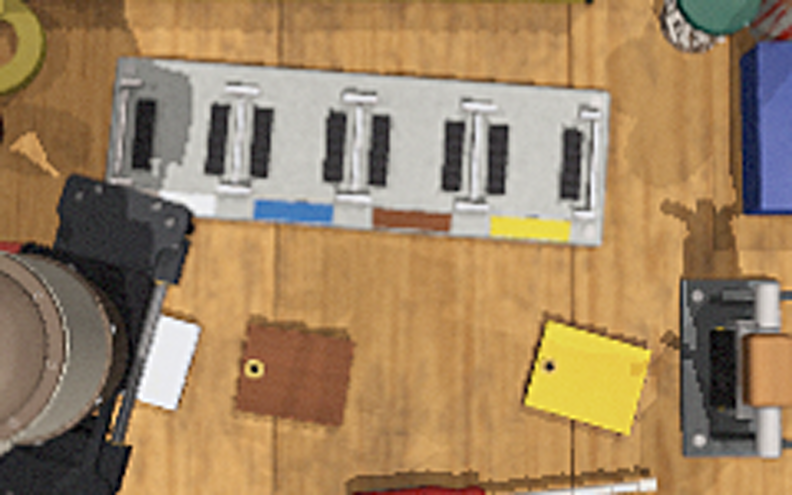

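White is unmoved (right edge matches) and the gripper is above it. Descending to grasp.

Call:
drive_tool --steps '[0,0,0,-0.0011,0.0022,0.02,1,0,0,0,0,0,0.025,1,0,0,0,0,0,0.025,1,0,0,0,0,0,0.02,1,0,0,0,0,0,0.009,1,0,0,0,0,0,0,1,0,0,0,0,0,0,0.6,0,0,0,0,0,0,0.6,0,0,0,0,0,0,0.5,0,0,0,0,0,0,0.5]'

```text
time_s: 3.48
tcp_pos: [0.4447, 0.1244, 0.0237]
ee_rot: [[-0.258, -0.966, 0.002], [-0.966, 0.258, 0.001], [-0.002, -0.002, -1.0]]
wrist_force: [0.4, 0.4, -1.1]
gripper_width: 0.783
gripper_force: 0.0
```

Call:
drive_tool --steps '[0,0,0,0,0,0,0.5,0,0,0,0,0,0,0.5,0,0,0,0,0,0,0.5,0,0,0,0,0,0,0.5]'

```text
time_s: 3.82
tcp_pos: [0.4442, 0.124, 0.0232]
ee_rot: [[-0.258, -0.966, 0.001], [-0.966, 0.258, 0.0], [-0.0, -0.0, -1.0]]
wrist_force: [-2.8, 0.5, 6.2]
gripper_width: 0.689
gripper_force: 30.0
```

```bash
python3 - <<'E'
from h import *
go(.4437,.1234,.09,-105)
go(.5944,.0954,.09,-93.6)
E
```

```text
t 3.8 turn_z 0.0005 shift x 0.0007 y 0.0003 z -0.0668 | tilt 0.0005 0.0003 F [-2.8  0.5  6.2] pos [0.4442 0.124  0.0232] yaw -104.97 w 0.689
t 3.8 turn_z -0.1984 shift x 0.0191 y -0.1517 z -0.0668 | tilt 0.0005 0.0003 F [-2.8  0.5  6.2] pos [0.4442 0.124  0.0232] yaw -104.97 w 0.689
```

Call:
drive_tool --steps '[0,0,0,0,0,-0.02,0.5,0,0,0,0,0,-0.025,0.5,0,0,0,0,0,-0.025,0.5,0,0,-0.0992,0,0,0,0.5,0,0,-0.0992,0,0,0,0.5,0,0,0,0.003,-0.025,0,0.5,0,0,0,0.003,-0.025,0,0.5,0,0,0,0.003,-0.025,0,0.5,0,0,0,0.003,-0.025,0,0.5,0,0,0,0.003,-0.025,0,0.5]'

```text
time_s: 4.65
tcp_pos: [0.5687, 0.1005, 0.0923]
ee_rot: [[-0.063, -0.998, -0.001], [-0.998, 0.063, -0.0], [0.0, 0.001, -1.0]]
wrist_force: [0.5, 0.3, -0.8]
gripper_width: 0.685
gripper_force: 30.0
```

Call:
drive_tool --steps '[0,0,0,0.0034,-0.0267,0,0.5,0,0,0,0,0,0.01,0.5,0,0,0,0,0,0,0.5,0,0,0,0,0,0,0.5,0,0,0,0,0,0,0.5]'

```text
time_s: 5.07
tcp_pos: [0.5932, 0.0958, 0.0823]
ee_rot: [[-0.063, -0.998, -0.001], [-0.998, 0.063, -0.001], [0.001, 0.001, -1.0]]
wrist_force: [0.2, -0.2, -0.7]
gripper_width: 0.681
gripper_force: 30.0
```

```bash
python3 - <<'E'
from h import *
go(.5944,.0954,.0415,-93.6)
im=cap("scene","s1.png")
u,v=px("scene",(.594,.095,.03)).astype(int);print(u,v)
cv2.imwrite('pics/c4.png',cv2.resize(im[v-75:v+75,u-100:u+100],None,fx=4,fy=4,interpolation=cv2.INTER_CUBIC))
E
```

```text
t 5.1 turn_z 0.0001 shift x 0.0003 y -0.0012 z 0.0408 | tilt -0.0014 -0.0006 F [ 0.2 -0.2 -0.7] pos [0.5932 0.0958 0.0823] yaw -93.59 w 0.681
259 309
```

View pics/c4.png

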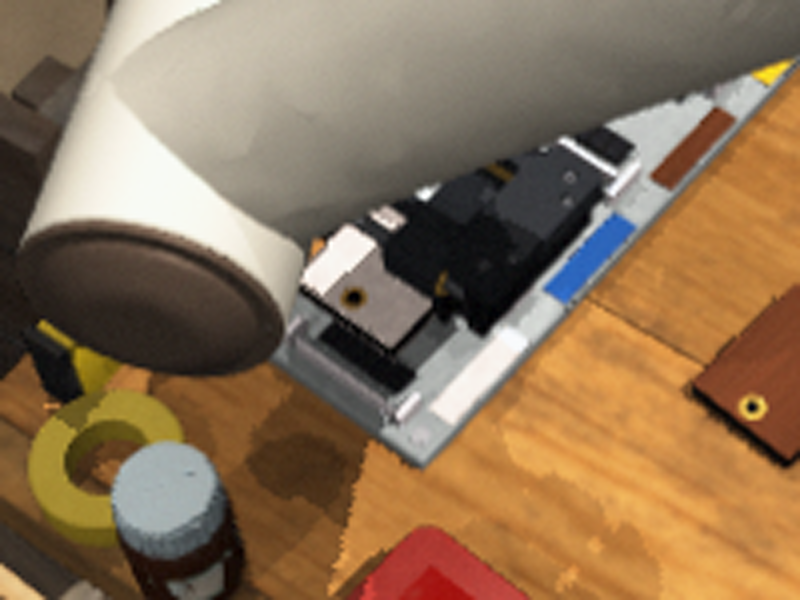

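Sample is held level with the eyelet left (crop 353,297), over the white bay. Lowering.

Call:
drive_tool --steps '[0,0,0,-0.0004,-0.0012,0.01,0.5,0,0,0,0,0,0.01,0.5,0,0,0,0,0,0.01,0.5,0,0,0,0,0,0.004,0.5,0,0,0,0,0,0.003,0.5,0,0,0,0,0,0.002,0.5,0,0,0,0,0,0.001,0.5,0,0,0,0,0,0,0.5,0,0,0,0,0,0,0.5]'

```text
time_s: 5.87
tcp_pos: [0.5957, 0.0963, 0.0428]
ee_rot: [[-0.063, -0.998, 0.001], [-0.998, 0.063, 0.0], [-0.0, -0.001, -1.0]]
wrist_force: [0.6, 0.3, -1.2]
gripper_width: 0.682
gripper_force: 30.0
```

```bash
python3 - <<'E'
from h import *
go(.5944,.0954,.0415,-93.6);print(r.sense()["moment"])
E
```

```text
t 5.9 turn_z -0.0001 shift x 0.0010 y 0.0013 z 0.0013 | tilt 0.0006 0.0002 F [ 0.6  0.3 -1.2] pos [0.5957 0.0963 0.0428] yaw -93.61 w 0.682
[ 0.03323534 -0.00504745  0.03126066]
```

Call:
drive_tool --steps '[0,0,0,0.0003,0.0003,0.001,0.5,0,0,0,0,0,0,0.5,0,0,0,0,0,0,0.5]'

```text
time_s: 6.12
tcp_pos: [0.5952, 0.096, 0.0417]
ee_rot: [[-0.063, -0.998, 0.0], [-0.998, 0.063, 0.0], [-0.0, -0.0, -1.0]]
wrist_force: [0.2, 0.7, -0.7]
gripper_width: 0.684
gripper_force: 30.0
```

```bash
python3 - <<'E'
from h import *
go(.5944,.0954,.0415,-93.6)
im=cap("scene")
cv2.imwrite('pics/c5.png',cv2.resize(im[v0:v0+100,u0:u0+133] if 0 else im[270:370,195:328],None,fx=6,fy=6,interpolation=cv2.INTER_CUBIC))
E
```

```text
t 6.1 turn_z -0.0003 shift x 0.0006 y 0.0008 z 0.0002 | tilt 0.0003 0.0001 F [ 0.2  0.7 -0.7] pos [0.5952 0.096  0.0417] yaw -93.61 w 0.684
```

View pics/c5.png

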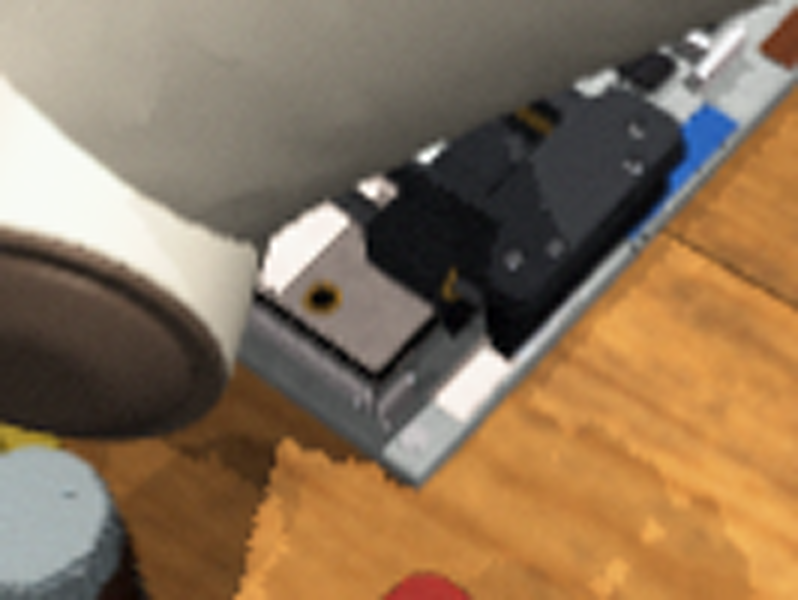

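White sits against the left spacer, level, with no force. Lower a hair, release and rise.

Call:
drive_tool --steps '[0,0,0,0,0,0.0007,0.5,0,0,0,0,0,0,0.8,0,0,0,0,0,0,0.9,0,0,0,0,0,0,0.9,0,0,0,0,0,0,0.9,0,0,0,0,0,-0.02,0.9,0,0,0,0,0,-0.035,1,0,0,0,0,0,-0.035,1,0,0,0,0,0,0,1,0,0,0,0,0,0,1]'

```text
time_s: 7.0
tcp_pos: [0.5966, 0.0966, 0.1336]
ee_rot: [[-0.063, -0.998, 0.006], [-0.998, 0.063, 0.002], [-0.003, -0.005, -1.0]]
wrist_force: [-1.2, -0.0, 0.5]
gripper_width: 0.988
gripper_force: 0.0
```

```bash
python3 - <<'E'
from h import *
go(.4305,.0131,.022,-97.2)
E
```

```text
t 7.0 turn_z 0.0628 shift x 0.1036 y 0.1543 z 0.1116 | tilt 0.0056 0.0024 F [-1.2 -0.   0.5] pos [0.5966 0.0966 0.1336] yaw -93.60 w 0.988
```

```bash
cat >> h.py <<'E'
BOX={"walnut":(290,360,265,340),"yellow":(285,350,345,402)}
def blob(im,n,box=None):
    """min-area rectangle of the sample's top: centre pixel, corners"""
    h=cv2.cvtColor(im,cv2.COLOR_BGR2HSV);lo,hi=((0,130,40),(12,255,160)) if n=="walnut" else ((24,150,120),(34,255,255))
    a,b,c,d=box or BOX[n];m=cv2.inRange(h[a:b,c:d],lo,hi)
    k=max(cv2.findContours(m,0,2)[0],key=cv2.contourArea)
    q=cv2.minAreaRect(k);return np.array(q[0])+(c,a),q[1],q[2]
E
python3 - <<'E'
from h import *
a=cv2.imread('pics/top0.png');b=cap("top","t2.png")
for n in BOX:
    print(n,blob(a,n),blob(b,n))
E
```

```text
walnut (array([288.7297287 , 313.12162018]), (32.715396881103516, 26.63263511657715), 9.462322235107422) (array([288.71621513, 313.20270348]), (32.715396881103516, 26.468236923217773), 9.462322235107422)
yellow (array([377.7830162 , 314.00942993]), (32.82917022705078, 26.510587692260742), 15.945395469665527) (array([377.8018837 , 313.94339371]), (32.82917022705078, 26.37322425842285), 15.94539737701416)
```

Both unmoved. Go to the walnut.

Call:
drive_tool --steps '[0,0,0.0628,0,0,0,1,0,0,0,0.0207,0.031,0.005,1,0,0,0,0.0207,0.031,0.005,1,0,0,0,0.0207,0.031,0.005,1,0,0,0,0.0207,0.031,0.005,1,0,0,0,0.0207,0.031,0.005,1,0,0,0,0,0,0.025,1,0,0,0,0,0,0.02,1,0,0,0,0,0,0,1,0,0,0,0,0,0,1]'

```text
time_s: 7.88
tcp_pos: [0.4273, 0.0122, 0.0597]
ee_rot: [[-0.125, -0.992, -0.004], [-0.992, 0.125, -0.002], [0.002, 0.004, -1.0]]
wrist_force: [0.5, 0.7, -0.5]
gripper_width: 0.999
gripper_force: 0.0
```

```bash
python3 - <<'E'
from h import *
go(.4305,.0131,.022,-97.4)
E
```

```text
t 7.9 turn_z 0.0034 shift x -0.0013 y -0.0031 z 0.0377 | tilt -0.0042 -0.0019 F [ 0.5  0.7 -0.5] pos [0.4273 0.0122 0.0597] yaw -97.21 w 0.999
```

Call:
drive_tool --steps '[0,0,0.003,-0.0005,-0.001,0.02,1,0,0,0,0,0,0.0125,1,0,0,0,0,0,0.005,1,0,0,0,0,0,0,1,0,0,0,0,0,0,1]'

```text
time_s: 8.3
tcp_pos: [0.4301, 0.0133, 0.0238]
ee_rot: [[-0.128, -0.992, 0.0], [-0.992, 0.128, 0.0], [-0.0, -0.0, -1.0]]
wrist_force: [-0.4, -0.5, 0.4]
gripper_width: 1.001
gripper_force: 0.0
```

```bash
python3 - <<'E'
from h import *
go(.4305,.0131,.022,-97.4)
E
```

```text
t 8.3 turn_z 0.0008 shift x 0.0002 y -0.0005 z 0.0018 | tilt 0.0005 0.0000 F [-0.4 -0.5  0.4] pos [0.4301 0.0133 0.0238] yaw -97.36 w 1.001
```

Call:
drive_tool --steps '[0,0,0,0,0,0,0.6,0,0,0,0,0,0,0.5,0,0,0,0,0,0,0.5,0,0,0,0,0,0,0.5,0,0,0,0,0,0,0.5,0,0,0,0,0,0,0.5,0,0,0,0,0,0,0.5,0,0,0,0,0,0,0.5]'

```text
time_s: 8.97
tcp_pos: [0.4294, 0.0131, 0.0236]
ee_rot: [[-0.128, -0.992, -0.0], [-0.992, 0.128, -0.0], [0.0, 0.0, -1.0]]
wrist_force: [-1.3, 1.1, 5.3]
gripper_width: 0.682
gripper_force: 30.0
```

```bash
python3 - <<'E'
from h import *
go(.4305,.0131,.022,-97.4)
go(.5839,-.0702,.095,-93.6)
E
```

```text
t 9.0 turn_z 0.0004 shift x -0.0001 y -0.0011 z 0.0016 | tilt -0.0001 -0.0001 F [-1.3  1.1  5.3] pos [0.4294 0.0131 0.0236] yaw -97.38 w 0.682
t 9.0 turn_z -0.0660 shift x 0.0734 y -0.1594 z -0.0714 | tilt -0.0001 -0.0001 F [-1.3  1.1  5.3] pos [0.4294 0.0131 0.0236] yaw -97.38 w 0.682
```

Call:
drive_tool --steps '[0,0,0,0,0,-0.02,0.5,0,0,0,0,0,-0.025,0.5,0,0,-0.066,0,0,-0.026,0.5,0,0,0,0.0122,-0.0266,0,0.5,0,0,0,0.0122,-0.0266,0,0.5,0,0,0,0.0122,-0.0266,0,0.5,0,0,0,0.0122,-0.0266,0,0.5,0,0,0,0.0122,-0.0266,0,0.5,0,0,0,0.0122,-0.0266,0,0.5,0,0,0,0,0,0.01,0.5]'

```text
time_s: 9.8
tcp_pos: [0.5903, -0.0719, 0.0854]
ee_rot: [[-0.064, -0.998, 0.008], [-0.998, 0.064, -0.001], [0.0, -0.008, -1.0]]
wrist_force: [1.4, -0.2, 0.2]
gripper_width: 0.686
gripper_force: 30.0
```

Call:
drive_tool --steps '[0,0,0,0,0,0.02,0.5,0,0,0,0,0,0,0.5,0,0,0,0,0,0,0.5,0,0,0,0,0,0,0.5,0,0,0,0,0,0,0.5]'

```text
time_s: 10.22
tcp_pos: [0.5846, -0.0697, 0.0654]
ee_rot: [[-0.062, -0.998, 0.002], [-0.998, 0.062, -0.0], [-0.0, -0.002, -1.0]]
wrist_force: [-0.5, 0.4, -1.8]
gripper_width: 0.681
gripper_force: 30.0
```

```bash
python3 - <<'E'
from h import *
go(.5839,-.0702,.0418,-93.6)
E
```

```text
t 10.2 turn_z 0.0008 shift x 0.0006 y 0.0007 z 0.0236 | tilt 0.0017 -0.0000 F [-0.5  0.4 -1.8] pos [ 0.5846 -0.0697  0.0654] yaw -93.55 w 0.681
```

Call:
drive_tool --steps '[0,0,0,0.0006,0.0004,0.01,0.5,0,0,0,0,0,0.006,0.5,0,0,0,0,0,0.004,0.5,0,0,0,0,0,0.002,0.5,0,0,0,0,0,0,0.5,0,0,0,0,0,0,0.5]'

```text
time_s: 10.72
tcp_pos: [0.5839, -0.0705, 0.0423]
ee_rot: [[-0.063, -0.998, 0.0], [-0.998, 0.063, -0.0], [0.0, -0.0, -1.0]]
wrist_force: [0.8, 0.3, 0.3]
gripper_width: 0.685
gripper_force: 30.0
```

```bash
python3 - <<'E'
from h import *
go(.5839,-.0702,.0418,-93.6)
im=cap("scene","s2.png")
cv2.imwrite('pics/c6.png',cv2.resize(im[205:305,240:373],None,fx=6,fy=6,interpolation=cv2.INTER_CUBIC))
E
```

```text
t 10.7 turn_z 0.0001 shift x -0.0003 y -0.0000 z 0.0005 | tilt 0.0002 -0.0000 F [0.8 0.3 0.3] pos [ 0.5839 -0.0705  0.0423] yaw -93.59 w 0.685
```

View pics/c6.png

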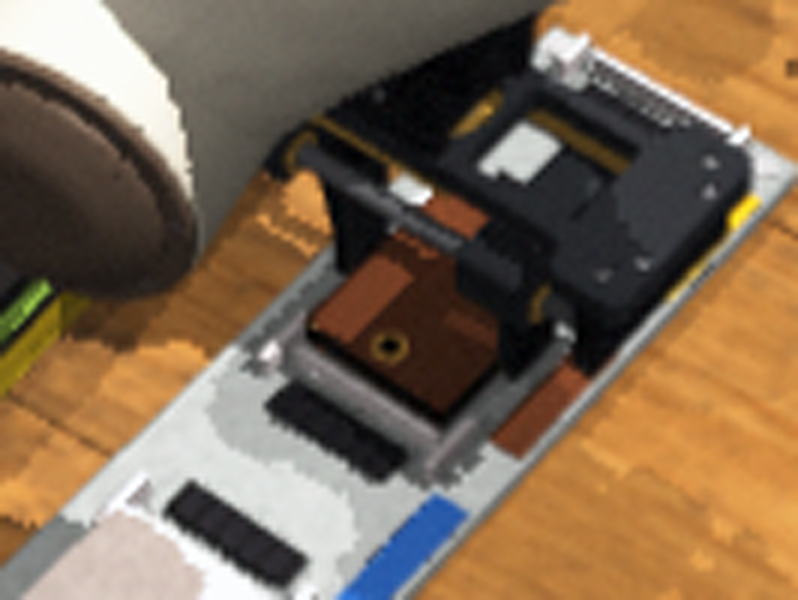

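Walnut is between its spacers, level, eyelet left. Release, rise, recheck yellow.

Call:
drive_tool --steps '[0,0,0,0,0,0.001,0.5,0,0,0,0,0,0,0.8,0,0,0,0,0,0,0.9,0,0,0,0,0,0,0.9,0,0,0,0,0,0,0.9,0,0,0,0,0,-0.02,0.9,0,0,0,0,0,-0.03,1,0,0,0,0,0,-0.025,1,0,0,0,0,0,0,1,0,0,0,0,0,0,1]'

```text
time_s: 11.6
tcp_pos: [0.5847, -0.0703, 0.1181]
ee_rot: [[-0.063, -0.998, 0.004], [-0.998, 0.063, 0.001], [-0.001, -0.004, -1.0]]
wrist_force: [-0.0, -0.7, -0.6]
gripper_width: 0.991
gripper_force: 0.0
```

```bash
python3 - <<'E'
from h import *
im=cap("top","t3.png")
print(blob(im,"yellow"))
go(.4294,-.1897,.06,-105.4)
E
```

```text
(array([377.7830162 , 314.00942993]), (32.82917022705078, 26.510587692260742), 15.945395469665527)
t 11.7 turn_z 0.2055 shift x 0.1559 y 0.1169 z 0.0566 | tilt 0.0006 0.0006 F [-0.1 -1.1 -0.1] pos [ 0.5835 -0.0704  0.1166] yaw -93.62 w 0.997
```

Call:
drive_tool --steps '[0,0,0.1027,0,0,0,1,0,0,0.1027,0,0,0,1,0,0,0,0.026,0.0195,0,1,0,0,0,0.026,0.0195,0,1,0,0,0,0.026,0.0195,0,1,0,0,0,0.026,0.0195,0,1,0,0,0,0.026,0.0195,0,1,0,0,0,0.026,0.0195,0.012,1,0,0,0,0,0,0.02,1,0,0,0,0,0,0.025,1]'

```text
time_s: 12.48
tcp_pos: [0.4281, -0.191, 0.0591]
ee_rot: [[-0.267, -0.964, 0.001], [-0.964, 0.267, -0.0], [-0.0, -0.001, -1.0]]
wrist_force: [0.2, 0.5, -0.3]
gripper_width: 1.001
gripper_force: 0.0
```

Call:
drive_tool --steps '[0,0,0,0,0,0,1,0,0,0,0,0,0,1,0,0,0,0,0,0,1]'

```text
time_s: 12.73
tcp_pos: [0.43, -0.1899, 0.0595]
ee_rot: [[-0.264, -0.964, -0.0], [-0.964, 0.264, -0.0], [0.0, 0.0, -1.0]]
wrist_force: [0.4, -0.5, -1.0]
gripper_width: 1.0
gripper_force: 0.0
```

```bash
python3 - <<'E'
from h import *
go(.4294,-.1897,.0235,-105.4)
E
```

```text
t 12.7 turn_z 0.0013 shift x -0.0001 y 0.0006 z 0.0360 | tilt -0.0004 -0.0003 F [ 0.4 -0.5 -1. ] pos [ 0.43   -0.1899  0.0595] yaw -105.33 w 1.000
```

Call:
drive_tool --steps '[0,0,0,0,0,0.018,1,0,0,0,0,0,0.012,1,0,0,0,0,0,0.006,1,0,0,0,0,0,0,1,0,0,0,0,0,0,0.7,0,0,0,0,0,0,0.5,0,0,0,0,0,0,0.5,0,0,0,0,0,0,0.5,0,0,0,0,0,0,0.5,0,0,0,0,0,0,0.5]'

```text
time_s: 13.57
tcp_pos: [0.4296, -0.19, 0.0238]
ee_rot: [[-0.265, -0.964, 0.0], [-0.964, 0.265, -0.0], [-0.0, -0.0, -1.0]]
wrist_force: [-0.3, -0.1, 2.7]
gripper_width: 0.679
gripper_force: 30.0
```

Call:
drive_tool --steps '[0,0,0,0,0,0,0.5,0,0,0,0,0,0,0.5,0,0,0,0,0,0,0.5]'

```text
time_s: 13.82
tcp_pos: [0.4296, -0.1899, 0.0237]
ee_rot: [[-0.265, -0.964, -0.0], [-0.964, 0.265, -0.0], [0.0, -0.0, -1.0]]
wrist_force: [-1.5, 1.8, 5.2]
gripper_width: 0.687
gripper_force: 30.0
```

```bash
python3 - <<'E'
from h import *
go(.4294,-.1897,.0235,-105.4)
go(.5787,-.1530,.095,-93.6)
E
```

```text
t 13.8 turn_z 0.0007 shift x -0.0002 y 0.0002 z 0.0002 | tilt -0.0000 -0.0001 F [-1.5  1.8  5.2] pos [ 0.4296 -0.1899  0.0237] yaw -105.36 w 0.687
t 13.8 turn_z -0.2052 shift x -0.0462 y -0.1465 z -0.0713 | tilt -0.0000 -0.0001 F [-1.5  1.8  5.2] pos [ 0.4296 -0.1899  0.0237] yaw -105.36 w 0.687
```

Call:
drive_tool --steps '[0,0,0,0,0,-0.02,0.5,0,0,0,0,0,-0.025,0.5,0,0,-0.1026,0,0,-0.026,0.5,0,0,-0.1026,0,0,0,0.5,0,0,0,-0.0077,-0.0244,0,0.5,0,0,0,-0.0077,-0.0244,0,0.5,0,0,0,-0.0077,-0.0244,0,0.5,0,0,0,-0.0077,-0.0244,0,0.5,0,0,0,-0.0077,-0.0244,0,0.5,0,0,0,-0.0077,-0.0244,0,0.5]'

```text
time_s: 14.65
tcp_pos: [0.5794, -0.1527, 0.0937]
ee_rot: [[-0.063, -0.998, -0.001], [-0.998, 0.063, 0.0], [-0.0, 0.001, -1.0]]
wrist_force: [0.2, -0.7, 0.1]
gripper_width: 0.684
gripper_force: 30.0
```

Call:
drive_tool --steps '[0,0,0,0,0,0.015,0.5,0,0,0,0,0,0.015,0.5,0,0,0,0,0,0,0.5,0,0,0,0,0,0,0.5,0,0,0,0,0,0,0.5,0,0,0,0,0,0,0.5]'

```text
time_s: 15.15
tcp_pos: [0.5791, -0.1532, 0.0653]
ee_rot: [[-0.063, -0.998, 0.002], [-0.998, 0.063, -0.0], [0.0, -0.002, -1.0]]
wrist_force: [-0.4, -0.3, -0.8]
gripper_width: 0.686
gripper_force: 30.0
```

```bash
python3 - <<'E'
from h import *
go(.5787,-.1530,.0418,-93.6)
E
```

```text
t 15.2 turn_z -0.0001 shift x -0.0002 y 0.0004 z 0.0235 | tilt 0.0017 -0.0002 F [-0.4 -0.3 -0.8] pos [ 0.5791 -0.1532  0.0653] yaw -93.61 w 0.686
```

Call:
drive_tool --steps '[0,0,0,0,0.0004,0.01,0.5,0,0,0,0,0,0.006,0.5,0,0,0,0,0,0.004,0.5,0,0,0,0,0,0.002,0.5,0,0,0,0,0,0.0008,0.5,0,0,0,0,0,0,0.5,0,0,0,0,0,0,0.5]'

```text
time_s: 15.73
tcp_pos: [0.5776, -0.1531, 0.0418]
ee_rot: [[-0.063, -0.998, -0.001], [-0.998, 0.063, -0.0], [0.0, 0.001, -1.0]]
wrist_force: [-2.9, 0.3, 4.3]
gripper_width: 0.684
gripper_force: 30.0
```

```bash
python3 - <<'E'
from h import *
go(.5787,-.1530,.0418,-93.6)
E
```

```text
t 15.7 turn_z -0.0001 shift x -0.0001 y -0.0011 z 0.0000 | tilt -0.0014 -0.0001 F [-2.9  0.3  4.3] pos [ 0.5776 -0.1531  0.0418] yaw -93.61 w 0.684
```

Call:
drive_tool --steps '[0,0,0,0,0,0,0.8,0,0,0,0,0,0,0.9,0,0,0,0,0,0,0.9,0,0,0,0,0,0,0.9,0,0,0,0,0,-0.02,0.9,0,0,0,0,0,-0.03,1,0,0,0,0,0,-0.035,1,0,0,0,0,0,-0.035,1,0,0,0,0,0,-0.035,1,0,0,0.1167,0,0,0,1]'

```text
time_s: 16.57
tcp_pos: [0.5826, -0.1539, 0.2053]
ee_rot: [[-0.179, -0.984, 0.016], [-0.984, 0.179, -0.003], [0.0, -0.016, -1.0]]
wrist_force: [1.5, -0.6, 0.9]
gripper_width: 0.995
gripper_force: 0.0
```

Call:
drive_tool --steps '[0,0,0.1167,0,0,0,1,0,0,0.1167,0,0,0,1,0,0,0.1167,0,0,0,1,0,0,0.1167,0,0,0,1,0,0,0.1167,0,0,0,1,0,0,0.1167,0,0,0,1,0,0,0.1167,0,0,0,1,0,0,0.1167,0,0,0,1,0,0,0.1167,0,0,0,1,0,0,0.1167,0,0,0,1]'

```text
time_s: 17.4
tcp_pos: [0.5783, -0.153, 0.1964]
ee_rot: [[-0.976, -0.216, 0.0], [-0.216, 0.976, 0.0], [-0.0, 0.0, -1.0]]
wrist_force: [0.3, -1.1, 0.5]
gripper_width: 1.008
gripper_force: 0.0
```

Call:
drive_tool --steps '[0,0,0.1167,0,0,0,1,0,0,0.1167,0,0,0,1,0,0,0,0.028,-0.027,0,1,0,0,0,0.028,-0.027,0,1,0,0,0,0.028,-0.027,0,1,0,0,0,0.028,-0.027,0,1,0,0,0,0.028,-0.027,0,1,0,0,0,0,0,0,1,0,0,0,0,0,0,1,0,0,0,0,0,0,1]'

```text
time_s: 18.23
tcp_pos: [0.4373, -0.2869, 0.1967]
ee_rot: [[-1.0, 0.01, 0.001], [0.01, 1.0, -0.0], [-0.001, -0.0, -1.0]]
wrist_force: [0.6, 0.5, -0.1]
gripper_width: 1.0
gripper_force: 0.0
```

```bash
python3 - <<'E'
from h import *
go(.436,-.290,.112,-180.5);print(r.sense()["joints"].round(1))
im=cap("top","t4.png")
cv2.imwrite('pics/c7.png',cv2.resize(im[205:335,225:470],None,fx=3.25,fy=3.25,interpolation=cv2.INTER_CUBIC))
E
```

```text
t 18.2 turn_z -0.0012 shift x 0.0013 y -0.0031 z 0.0847 | tilt 0.0010 -0.0003 F [ 0.6  0.5 -0.1] pos [ 0.4373 -0.2869  0.1967] yaw 179.43 w 1.000
[-15.5  14.4 -17.7   0.  -57.9 -75.1]
```

View pics/c7.png

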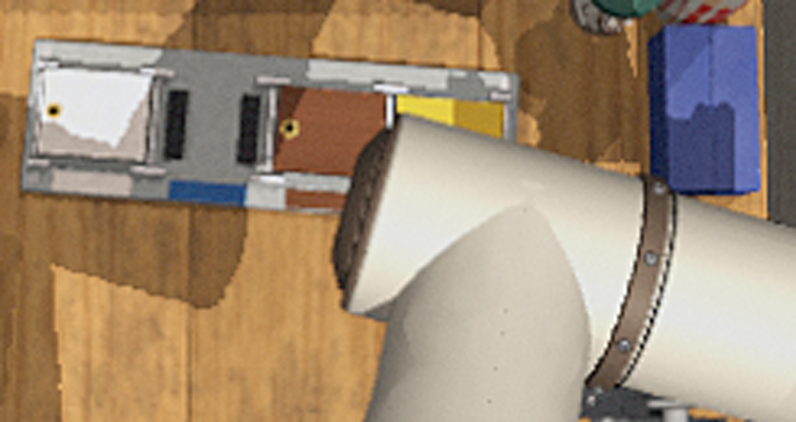

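White and walnut are seated in their bays; yellow is visible inside its bay. Now grasp the roller.

Call:
drive_tool --steps '[0,0,0,0.001,-0.003,0.02,1,0,0,0,0,0,0.025,1,0,0,0,0,0,0.02,1,0,0,0,0,0,0.012,1,0,0,0,0,0,0.0055,1,0,0,0,0,0,0,1,0,0,0,0,0,0,0.6,0,0,0,0,0,0,0.45,0,0,0,0,0,0,0.4,0,0,0,0,0,0,0.4]'

```text
time_s: 19.12
tcp_pos: [0.4365, -0.2898, 0.1149]
ee_rot: [[-1.0, 0.009, 0.002], [0.009, 1.0, -0.001], [-0.002, -0.001, -1.0]]
wrist_force: [-0.1, 0.3, -0.9]
gripper_width: 0.788
gripper_force: 0.0
```

```bash
python3 - <<'E'
from h import *
go(.436,-.290,.112,-180.5)
im=cap("scene","s3.png")
u,v=px("scene",(.436,-.29,.1)).astype(int);print(u,v)
cv2.imwrite('pics/c8.png',cv2.resize(im[v-60:v+60,u-80:u+80],None,fx=5,fy=5,interpolation=cv2.INTER_CUBIC))
E
```

```text
t 19.1 turn_z -0.0003 shift x 0.0005 y -0.0002 z 0.0029 | tilt 0.0018 -0.0006 F [-0.1  0.3 -0.9] pos [ 0.4365 -0.2898  0.1149] yaw 179.48 w 0.788
434 193
```

View pics/c8.png

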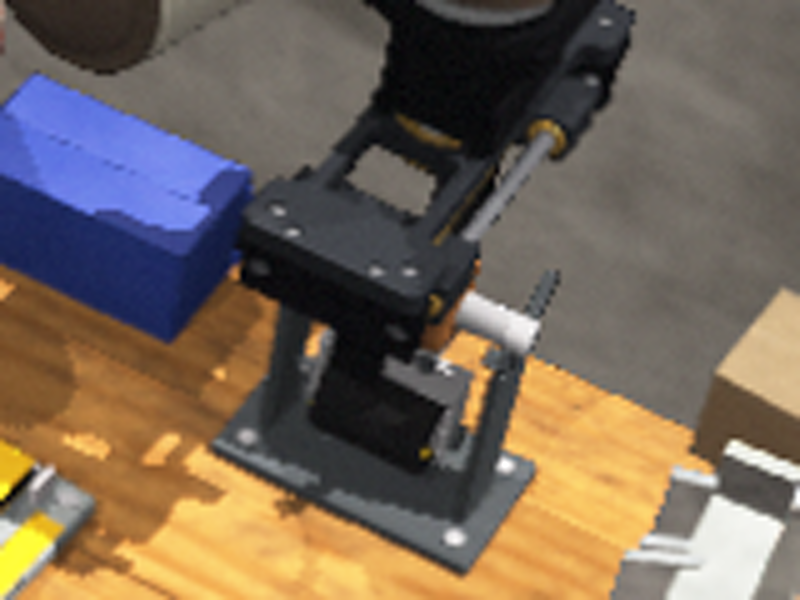

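The gripper straddles the wooden grip between the uprights. Closing.

Call:
drive_tool --steps '[0,0,0,0,0,0,0.3,0,0,0,0,0,0,0.2,0,0,0,0,0,0,0.2,0,0,0,0,0,0,0.2,0,0,0,0,0,0,0.2,0,0,0,0,0,0,0.2,0,0,0,0,0,0,0.2,0,0,0,0,0,0,0.2,0,0,0,0,0,0,0.2,0,0,0,0,0,0,0.2]'

```text
time_s: 20.0
tcp_pos: [0.436, -0.291, 0.1144]
ee_rot: [[-1.0, 0.009, 0.0], [0.009, 1.0, -0.002], [-0.0, -0.002, -1.0]]
wrist_force: [-0.1, -5.4, 0.2]
gripper_width: 0.34
gripper_force: 30.0
```

```bash
python3 - <<'E'
from h import *
go(.436,-.290,.112,-180.5);print(r.sense()["gripper_force"])
E
```

```text
t 20.0 turn_z -0.0002 shift x 0.0000 y 0.0010 z 0.0024 | tilt 0.0001 -0.0019 F [-0.1 -5.4  0.2] pos [ 0.436  -0.291   0.1144] yaw 179.49 w 0.340
29.96989220380783
```

Call:
drive_tool --steps '[0,0,0,0,0,-0.01,0.2,0,0,0,0,0,-0.02,0.2,0,0,0,0,0,-0.02,0.2,0,0,0,0,0,-0.02,0.2,0,0,0.054,0,0,0,0.2,0,0,0,0,0,0,0.2]'

```text
time_s: 20.5
tcp_pos: [0.436, -0.2894, 0.185]
ee_rot: [[-0.998, 0.065, 0.002], [0.065, 0.998, 0.0], [-0.002, 0.0, -1.0]]
wrist_force: [0.2, 0.1, -4.0]
gripper_width: 0.34
gripper_force: 30.0
```

```bash
python3 - <<'E'
from h import *
go(.5963,.1264,.150,176.4)
E
```

```text
t 20.5 turn_z -0.0018 shift x -0.1339 y 0.4251 z 0.0350 | tilt 0.0018 0.0004 F [ 0.2  0.1 -4. ] pos [ 0.436  -0.2894  0.185 ] yaw 176.29 w 0.340
```

Call:
drive_tool --steps '[0,0,0,-0.0096,0.0304,0,0.2,0,0,0,-0.0096,0.0304,0,0.2,0,0,0,-0.0096,0.0304,0,0.2,0,0,0,-0.0096,0.0304,0,0.2,0,0,0,-0.0096,0.0304,0,0.2,0,0,0,-0.0096,0.0304,0,0.2,0,0,0,-0.0096,0.0304,0,0.2,0,0,0,-0.0096,0.0304,0,0.2,0,0,0,-0.0096,0.0304,0,0.2,0,0,0,-0.0096,0.0304,0,0.2]'

```text
time_s: 21.33
tcp_pos: [0.55, 0.0092, 0.1827]
ee_rot: [[-0.998, 0.062, -0.004], [0.062, 0.998, -0.0], [0.004, -0.0, -1.0]]
wrist_force: [0.8, -0.6, -4.2]
gripper_width: 0.342
gripper_force: 30.0
```

Call:
drive_tool --steps '[0,0,0,-0.0096,0.0304,0,0.2,0,0,0,-0.0096,0.0304,0,0.2,0,0,0,-0.0096,0.0304,0,0.2,0,0,0,-0.0096,0.0304,0,0.2,0,0,0,0,0,0.015,0.2,0,0,0,0,0,0.015,0.2,0,0,0,0,0,0,0.2,0,0,0,0,0,0,0.2,0,0,0,0,0,0,0.2,0,0,0,0,0,0,0.2]'

```text
time_s: 22.17
tcp_pos: [0.5974, 0.1263, 0.155]
ee_rot: [[-0.998, 0.063, 0.001], [0.063, 0.998, 0.0], [-0.001, 0.0, -1.0]]
wrist_force: [0.5, 0.5, -4.1]
gripper_width: 0.346
gripper_force: 30.0
```

```bash
python3 - <<'E'
from h import *
go(.5963,.1264,.113,176.4)
im=cap("scene","s4.png")
u,v=px("scene",(.594,.1,.06)).astype(int);print(u,v)
cv2.imwrite('pics/c9.png',cv2.resize(im[v-75:v+75,u-100:u+100],None,fx=4,fy=4,interpolation=cv2.INTER_CUBIC))
E
```

```text
t 22.2 turn_z -0.0005 shift x 0.0011 y 0.0000 z 0.0420 | tilt 0.0013 0.0004 F [ 0.5  0.5 -4.1] pos [0.5974 0.1263 0.155 ] yaw 176.37 w 0.346
256 302
```

View pics/c9.png

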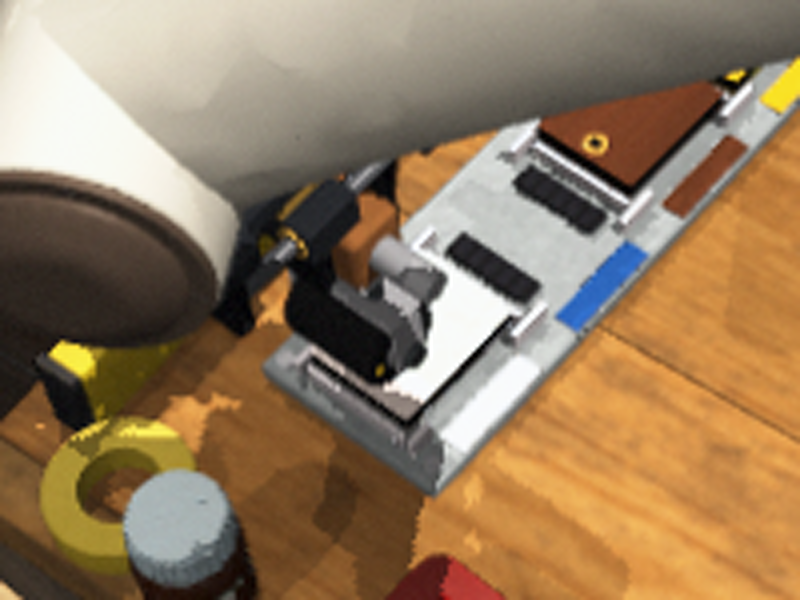

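The wheel is upright above white's left end. Press down slowly.

Call:
drive_tool --steps '[0,0,0,0.001,0,0.012,0.2,0,0,0,0,0,0.012,0.2,0,0,0,0,0,0.004,0.2,0,0,0,0,0,0.003,0.2,0,0,0,0,0,0.003,0.2,0,0,0,0,0,0.003,0.2,0,0,0,0,0,0.003,0.2,0,0,0,0,0,0.002,0.2,0,0,0,0,0,0,0.2,0,0,0,0,0,0,0.2]'

```text
time_s: 23.05
tcp_pos: [0.5964, 0.127, 0.1158]
ee_rot: [[-0.998, 0.062, 0.002], [0.062, 0.998, 0.001], [-0.002, 0.001, -1.0]]
wrist_force: [-5.8, 1.7, 10.6]
gripper_width: 0.341
gripper_force: 30.0
```

```bash
python3 - <<'E'
from h import *
go(.5963,.1264,.113,176.4)
E
```

```text
t 23.1 turn_z 0.0005 shift x 0.0001 y -0.0006 z 0.0028 | tilt 0.0023 0.0006 F [-5.8  1.7 10.6] pos [0.5964 0.127  0.1158] yaw 176.43 w 0.341
```

Call:
drive_tool --steps '[0,0,0,0,0,0.002,0.2,0,0,0,0,0,0.001,0.2,0,0,0,0,-0.003,0,0.2,0,0,0,0,-0.004,0,0.2,0,0,0,0,-0.004,0,0.2,0,0,0,0,-0.004,0,0.2,0,0,0,0,-0.004,0,0.2,0,0,0,0,-0.004,0,0.2,0,0,0,0,-0.004,0,0.2,0,0,0,0,-0.004,0,0.2]'

```text
time_s: 23.88
tcp_pos: [0.5947, 0.0959, 0.1136]
ee_rot: [[-0.998, 0.062, 0.003], [0.062, 0.998, 0.0], [-0.003, 0.001, -1.0]]
wrist_force: [-6.3, 1.4, 11.9]
gripper_width: 0.342
gripper_force: 30.0
```

Call:
drive_tool --steps '[0,0,0,0,-0.004,0,0.2,0,0,0,0,-0.004,0,0.2,0,0,0,0,-0.004,0,0.2,0,0,0,0,-0.004,0,0.2,0,0,0,0,-0.004,0,0.2,0,0,0,0,-0.004,0,0.2,0,0,0,0,-0.004,0,0.2,0,0,0,0,-0.004,0,0.2,0,0,0,0,0,0,0.2,0,0,0,0,0,0,0.2]'

```text
time_s: 24.72
tcp_pos: [0.5929, 0.0633, 0.1135]
ee_rot: [[-0.998, 0.062, 0.004], [0.062, 0.998, -0.0], [-0.004, -0.0, -1.0]]
wrist_force: [-6.3, 1.2, 12.6]
gripper_width: 0.338
gripper_force: 30.0
```

```bash
python3 - <<'E'
from h import *
b=np.array([.0628,.998])
p=b*(.1245-.0315)+(.5865,-.0288)
go(p[0],p[1],.113,176.4)
E
```

```text
t 24.7 turn_z 0.0009 shift x 0.0006 y 0.0006 z 0.0005 | tilt 0.0035 -0.0004 F [-6.3  1.2 12.6] pos [0.5929 0.0633 0.1135] yaw 176.45 w 0.338
```

Call:
drive_tool --steps '[0,0,0,0,0,-0.01,0.2,0,0,0,0,0,-0.015,0.2,0,0,0,0,0,-0.015,0.2,0,0,0,0,-0.021,0,0.2,0,0,0,0,-0.021,0,0.2,0,0,0,0,-0.021,0,0.2,0,0,0,0,-0.02,0,0.2,0,0,0,0,-0.02,0,0.2,0,0,0,0,0,0,0.2,0,0,0,0,0,0,0.2]'

```text
time_s: 25.55
tcp_pos: [0.5857, -0.04, 0.1496]
ee_rot: [[-0.998, 0.065, 0.001], [0.065, 0.998, 0.0], [-0.001, 0.0, -1.0]]
wrist_force: [-0.8, 0.2, -3.5]
gripper_width: 0.343
gripper_force: 30.0
```

```bash
python3 - <<'E'
from h import *
b=np.array([.0628,.998])
p=b*(-.0415+.031)+(.5865,-.0288)
go(p[0],p[1],.113,176.4)
im=cap("scene","s5.png")
cv2.imwrite('pics/c10.png',cv2.resize(im[210:360,195:395],None,fx=4,fy=4,interpolation=cv2.INTER_CUBIC))
E
```

```text
t 25.6 turn_z -0.0025 shift x -0.0001 y 0.0007 z 0.0366 | tilt 0.0015 0.0003 F [-0.8  0.2 -3.5] pos [ 0.5857 -0.04    0.1496] yaw 176.26 w 0.343
```

View pics/c10.png

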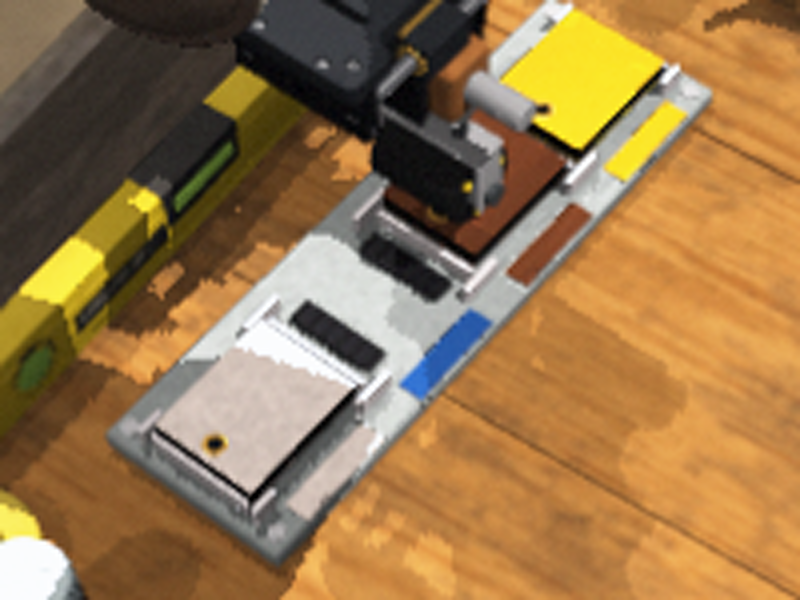

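```bash
python3 - <<'E'
from h import *
for z in(.0255,.03):
  b=np.array([.0628,.998]);a=np.array([.998,-.0628])
  for y in(.0375,-.0375):
    q=b*(.1245+y)-a*.03+(.5865,-.0288);print(z,y,px("scene",(*q,z)).round(1))
for f in("s4","s5"):
  g=cv2.cvtColor(cv2.imread(f'pics/{f}.png'),cv2.COLOR_BGR2GRAY)
  for u in(264,268,272,276,280): print(f,u,g[308:338,u])
E
```

```text
0.0255 0.0375 [258.  332.8]
0.0255 -0.0375 [284.2 305.4]
0.03 0.0375 [257.8 331.6]
0.03 -0.0375 [284.  304.1]
s4 264 [238 249 250 250 249 250 250 250 249 249 249 249 249 249 249 249 230  89
  12  54 106 144 165 167 183 167 129 101 100 105]
s4 268 [250 250 250 250 250 250 250 250 250 250 250 249 230  84  12  62 130 166
 170 180 185 183 183 182 200 230 246 251 250 235]
s4 272 [249 249 249 249 250 249 249 249 227  35  15  57 125 166 167 176 174 176
 179 198 221 242 251 250 251 251 250 250 250 250]
s4 276 [250 250 250 249 228  25  25  52 119 162 162 169 177 178 178 198 231 246
 251 250 250 250 251 251 250 250 247 225 168 130]
s4 280 [171  14  46  96 146 161 164 167 174 160 169 192 229 245 250 250 250 250
 250 251 250 250 244 208 160 123 111 115 130 145]
s5 264 [202 198 199 201 200 200 203 206 200 196 197 198 196 196 193 194 192 168
  89   5  20  53  72  78  90  80  81 103 116 110]
s5 268 [196 204 203 201 200 202 202 199 196 199 201 202 204 182  84   6  41  65
  71  85  91  86 107 129 130 157 188 197 198 164]
s5 272 [195 195 196 195 198 201 201 196 197 164  39  12  28  55  77  85  83 102
 126 128 138 173 199 201 203 199 196 195 196 196]
s5 276 [198 200 204 203 200 172  37   6  22  51  78  87  86  87 107 129 149 183
 200 198 201 199 200 202 196 171 135 111  77  68]
s5 280 [195 158  23  11  36  71  82  86  89  94 102 124 148 184 196 189 190 192
 196 198 203 199 175 117  76  92 116 120 136 148]
```

Both ends of white dropped about 1.1 px (1.25 expected), so it is locked and level. Walnut and yellow lie in their bays with eyelets left. Now walnut.

Call:
drive_tool --steps '[0,0,0,0,0.001,0.01,0.2,0,0,0,0,0,0.01,0.2,0,0,0,0,0,0.003,0.2,0,0,0,0,0,0.003,0.2,0,0,0,0,0,0.003,0.2,0,0,0,0,0,0.003,0.2,0,0,0,0,0,0.003,0.2,0,0,0,0,0,0.003,0.2,0,0,0,0,0,0.0015,0.2,0,0,0,0,0,0,0.2]'

```text
time_s: 26.43
tcp_pos: [0.5859, -0.0376, 0.1122]
ee_rot: [[-0.998, 0.061, 0.001], [0.061, 0.998, -0.001], [-0.001, -0.001, -1.0]]
wrist_force: [-5.4, 2.4, 14.4]
gripper_width: 0.343
gripper_force: 30.0
```

Call:
drive_tool --steps '[0,0,0,0,0,0,0.2,0,0,0,0,-0.003,0,0.2,0,0,0,0,-0.004,0,0.2,0,0,0,0,-0.004,0,0.2,0,0,0,0,-0.004,0,0.2,0,0,0,0,-0.004,0,0.2,0,0,0,0,-0.004,0,0.2,0,0,0,0,-0.004,0,0.2,0,0,0,0,-0.004,0,0.2,0,0,0,0,-0.004,0,0.2]'

```text
time_s: 27.27
tcp_pos: [0.5837, -0.0731, 0.1127]
ee_rot: [[-0.998, 0.061, 0.001], [0.061, 0.998, -0.001], [-0.002, -0.001, -1.0]]
wrist_force: [-5.2, 0.4, 13.9]
gripper_width: 0.341
gripper_force: 30.0
```

Call:
drive_tool --steps '[0,0,0,0,-0.004,0,0.2,0,0,0,0,-0.004,0,0.2,0,0,0,0,-0.004,0,0.2,0,0,0,0,-0.004,0,0.2,0,0,0,0,-0.004,0,0.2,0,0,0,0,-0.004,0,0.2,0,0,0,0,-0.004,0,0.2,0,0,0,0,0,0,0.2,0,0,0,0,0,0,0.2]'

```text
time_s: 28.02
tcp_pos: [0.5822, -0.1015, 0.1129]
ee_rot: [[-0.998, 0.061, 0.002], [0.061, 0.998, -0.002], [-0.002, -0.002, -1.0]]
wrist_force: [-5.1, -1.1, 12.6]
gripper_width: 0.344
gripper_force: 30.0
```

```bash
python3 - <<'E'
from h import *
b=np.array([.0628,.998])
p=b*(-.0415-.0315)+(.5865,-.0288)
go(p[0],p[1],.113,176.4)
E
```

```text
t 28.0 turn_z 0.0016 shift x 0.0003 y -0.0002 z -0.0001 | tilt 0.0019 -0.0020 F [-5.1 -1.1 12.6] pos [ 0.5822 -0.1015  0.1129] yaw 176.49 w 0.344
```

Call:
drive_tool --steps '[0,0,0,0,0,-0.01,0.2,0,0,0,0,0,-0.015,0.2,0,0,0,0,0,-0.015,0.2,0,0,0,0,-0.011,0,0.2,0,0,0,0,-0.0095,0,0.2,0,0,0,0,0,0,0.2,0,0,0,0,0,0,0.2,0,0,0,0,0,0,0.2]'

```text
time_s: 28.68
tcp_pos: [0.5795, -0.1217, 0.1481]
ee_rot: [[-0.998, 0.064, -0.003], [0.064, 0.998, 0.0], [0.003, -0.0, -1.0]]
wrist_force: [-0.0, -0.1, -3.6]
gripper_width: 0.343
gripper_force: 30.0
```

```bash
python3 - <<'E'
from h import *
b=np.array([.0628,.998]);a=np.array([.998,-.0628])
p=b*(-.1245+.031)+(.5865,-.0288)
go(p[0],p[1],.110,176.4)
cap("scene","s6.png")
for y in(.02,-.02):
  q=b*(-.0415+y)-a*.03+(.5865,-.0288);u,v=px("scene",(*q,.0255)).round().astype(int)
  for f in("s5","s6"):
    g=cv2.cvtColor(cv2.imread(f'pics/{f}.png'),cv2.COLOR_BGR2GRAY);print(f,u,v,g[v-10:v+10,u])
E
```

```text
t 28.7 turn_z -0.0013 shift x -0.0012 y -0.0004 z 0.0381 | tilt -0.0026 0.0002 F [-0.  -0.1 -3.6] pos [ 0.5795 -0.1217  0.1481] yaw 176.32 w 0.343
s5 319 269 [ 54  59  70  78  80  79  75  77  64  26  21  59 121 170 177 190 193 169
 166 180]
s6 319 269 [ 87  90  89  90  89  87  86  90  87  73  35  13  42 115 182 195 198 181
 194 210]
s5 331 256 [ 69  80  81  74  75  74  74  76  75  67  19  17  60 132 176 174 178 183
 171 178]
s6 331 256 [117 184 121  71  69  70  69  71  70  67  59  31  16  63 135 191 198 194
 195 192]
```

Walnut dropped about 1 px at both ends, so it is locked. Now yellow.

Call:
drive_tool --steps '[0,0,0,0,0,0.01,0.2,0,0,0,0,0,0.0085,0.2,0,0,0,0,0,0.003,0.2,0,0,0,0,0,0.003,0.2,0,0,0,0,0,0.003,0.2,0,0,0,0,0,0.003,0.2,0,0,0,0,0,0.003,0.2,0,0,0,0,0,0.003,0.2,0,0,0,0,0,0.0015,0.2,0,0,0,0,0,0,0.2]'

```text
time_s: 29.57
tcp_pos: [0.5796, -0.1215, 0.1139]
ee_rot: [[-0.998, 0.062, -0.001], [0.062, 0.998, -0.001], [0.001, -0.001, -1.0]]
wrist_force: [-5.9, 3.4, 13.3]
gripper_width: 0.346
gripper_force: 30.0
```

Call:
drive_tool --steps '[0,0,0,0,0,0,0.2,0,0,0,0,-0.003,0,0.2,0,0,0,0,-0.004,0,0.2,0,0,0,0,-0.004,0,0.2,0,0,0,0,-0.004,0,0.2,0,0,0,0,-0.004,0,0.2,0,0,0,0,-0.004,0,0.2,0,0,0,0,-0.004,0,0.2,0,0,0,0,-0.004,0,0.2,0,0,0,0,-0.004,0,0.2]'

```text
time_s: 30.4
tcp_pos: [0.5775, -0.1569, 0.1145]
ee_rot: [[-0.998, 0.062, -0.001], [0.062, 0.998, -0.001], [0.0, -0.002, -1.0]]
wrist_force: [-6.8, 0.1, 12.7]
gripper_width: 0.346
gripper_force: 30.0
```

Call:
drive_tool --steps '[0,0,0,0,-0.004,0,0.2,0,0,0,0,-0.004,0,0.2,0,0,0,0,-0.004,0,0.2,0,0,0,0,-0.004,0,0.2,0,0,0,0,-0.004,0,0.2,0,0,0,0,-0.004,0,0.2,0,0,0,0,-0.004,0,0.2,0,0,0,0,0,0,0.2,0,0,0,0,0,0,0.2]'

```text
time_s: 31.15
tcp_pos: [0.5762, -0.1853, 0.1146]
ee_rot: [[-0.998, 0.062, 0.0], [0.062, 0.998, -0.002], [-0.001, -0.002, -1.0]]
wrist_force: [-5.8, -0.7, 12.3]
gripper_width: 0.342
gripper_force: 30.0
```

Call:
drive_tool --steps '[0,0,0,0,0,-0.015,0.2,0,0,0,0,0,-0.02,0.2,0,0,0,0,0,-0.02,0.2,0,0,0,0,0,-0.02,0.2,0,0,0,0,0,0,0.2,0,0,0,0,0,0,0.2]'

```text
time_s: 31.65
tcp_pos: [0.5768, -0.1841, 0.1868]
ee_rot: [[-0.998, 0.063, 0.003], [0.063, 0.998, 0.0], [-0.003, 0.001, -1.0]]
wrist_force: [-0.9, 0.4, -3.8]
gripper_width: 0.347
gripper_force: 30.0
```

```bash
python3 - <<'E'
from h import *
b=np.array([.0628,.998]);a=np.array([.998,-.0628])
cap("scene","s7.png")
for y in(.02,-.02):
  q=b*(-.1245+y)-a*.03+(.5865,-.0288);u,v=px("scene",(*q,.0255)).round().astype(int)
  for f in("s5","s7"):
    g=cv2.imread(f'pics/{f}.png')[...,1];print(f,u,v,g[v-10:v+10,u])
go(.436,-.2915,.185,179.5)
E
```

```text
s5 344 243 [231 231 231 230 232 232 233 233 233 211  55  47 100 143 175 166 162 163
 162 182]
s7 344 243 [223 226 225 226 226 226 226 226 226 223 193  79  27  86 162 185 186 180
 171 189]
s5 355 231 [149 221 228 227 229 237 237 230 229 211 140  19  57 122 172 177 174 174
 174 167]
s7 355 231 [160 216 245 242 243 242 243 244 243 230 225 197  37  73 116 167 194 201
 200 189]
t 31.7 turn_z -0.0550 shift x 0.1388 y -0.1088 z 0.0003 | tilt -0.0011 0.0011 F [-0.9  0.5 -4.4] pos [ 0.5757 -0.1839  0.1853] yaw 176.35 w 0.340
```

Yellow also dropped at both ends and is locked. Return the roller: x first, then y between the uprights.

Call:
drive_tool --steps '[0,0,-0.055,0,0,0,0.2,0,0,0,0.028,0,0,0.2,0,0,0,0.028,0,0,0.2,0,0,0,0.028,0,0,0.2,0,0,0,0.028,0,0,0.2,0,0,0,0.0268,0,0,0.2,0,0,0,0,-0.0272,0,0.2,0,0,0,0,-0.0272,0,0.2,0,0,0,0,-0.0272,0,0.2,0,0,0,0,-0.0272,0,0.2]'

```text
time_s: 32.53
tcp_pos: [0.4354, -0.2924, 0.1847]
ee_rot: [[-1.0, 0.008, -0.003], [0.008, 1.0, 0.001], [0.003, 0.001, -1.0]]
wrist_force: [0.7, -0.2, -3.3]
gripper_width: 0.347
gripper_force: 30.0
```

Call:
drive_tool --steps '[0,0,0,0,0,0,0.2,0,0,0,0,0,0,0.2,0,0,0,0,0,0,0.2,0,0,0,0,0,0,0.2]'

```text
time_s: 32.87
tcp_pos: [0.436, -0.2911, 0.1855]
ee_rot: [[-1.0, 0.008, -0.002], [0.008, 1.0, 0.001], [0.002, 0.001, -1.0]]
wrist_force: [0.8, -0.1, -3.8]
gripper_width: 0.34
gripper_force: 30.0
```

```bash
python3 - <<'E'
from h import *
go(.436,-.2915,.1144,179.5)
E
```

```text
t 32.9 turn_z 0.0010 shift x -0.0000 y -0.0004 z 0.0711 | tilt -0.0020 0.0010 F [ 0.8 -0.1 -3.8] pos [ 0.436  -0.2911  0.1855] yaw 179.56 w 0.340
```

Call:
drive_tool --steps '[0,0,0,0,0,0.015,0.2,0,0,0,0,0,0.02,0.2,0,0,0,0,0,0.015,0.2,0,0,0,0,0,0.01,0.2,0,0,0,0,0,0.004,0.2,0,0,0,0,0,0.003,0.2,0,0,0,0,0,0.002,0.2,0,0,0,0,0,0.001,0.2,0,0,0,0,0,0,0.2,0,0,0,0,0,0,0.2]'

```text
time_s: 33.7
tcp_pos: [0.4369, -0.2921, 0.1172]
ee_rot: [[-1.0, 0.008, 0.001], [0.008, 1.0, -0.0], [-0.001, -0.0, -1.0]]
wrist_force: [1.0, -0.5, -4.3]
gripper_width: 0.341
gripper_force: 30.0
```

```bash
python3 - <<'E'
from h import *
go(.436,-.2915,.1144,179.5)
im=cap("scene","s8.png")
cv2.imwrite('pics/c11.png',cv2.resize(im[133:253,354:514],None,fx=5,fy=5,interpolation=cv2.INTER_CUBIC))
E
```

```text
t 33.7 turn_z 0.0005 shift x 0.0009 y 0.0006 z 0.0028 | tilt 0.0012 -0.0005 F [ 1.  -0.5 -4.3] pos [ 0.4369 -0.2921  0.1172] yaw 179.53 w 0.341
```

View pics/c11.png

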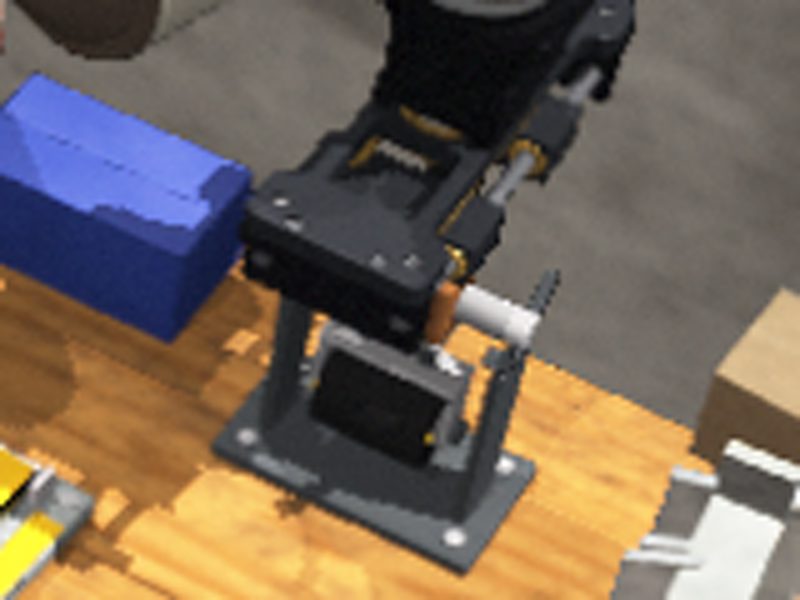

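The roller is between the V notches, not yet bearing. Lower the last few millimetres.

Call:
drive_tool --steps '[0,0,0,0,0,0.001,0.2,0,0,0,0,0,0.001,0.2,0,0,0,0,0,0.0008,0.2,0,0,0,0,0,0,0.2,0,0,0,0,0,0,0.2]'

```text
time_s: 34.17
tcp_pos: [0.4369, -0.2921, 0.1147]
ee_rot: [[-1.0, 0.008, 0.001], [0.008, 1.0, -0.001], [-0.001, -0.001, -1.0]]
wrist_force: [-2.5, 1.5, 4.8]
gripper_width: 0.337
gripper_force: 30.0
```

```bash
python3 - <<'E'
from h import *
go(.436,-.2915,.1144,179.5)
E
```

```text
t 34.2 turn_z 0.0008 shift x 0.0009 y 0.0006 z 0.0003 | tilt 0.0012 -0.0006 F [-2.5  1.5  4.8] pos [ 0.4369 -0.2921  0.1147] yaw 179.55 w 0.337
```

Seated (Fz +4.8). Release, rise and back off.

Call:
drive_tool --steps '[0,0,0,0,0,0,0.4,0,0,0,0,0,0,0.6,0,0,0,0,0,0,0.9,0,0,0,0,0,0,1,0,0,0,0,0,0,1,0,0,0,0,0,0,1,0,0,0,0,0,0,1,0,0,0,0,0,0,1]'

```text
time_s: 34.83
tcp_pos: [0.4366, -0.2919, 0.1137]
ee_rot: [[-1.0, 0.008, -0.0], [0.008, 1.0, 0.0], [0.0, 0.0, -1.0]]
wrist_force: [0.2, 0.1, -1.0]
gripper_width: 0.848
gripper_force: 0.0
```

Call:
drive_tool --steps '[0,0,0,0,0,-0.01,1,0,0,0,0,0,-0.02,1,0,0,0,0,0,-0.03,1,0,0,0,0,0,-0.03,1,0,0,0,0,0,-0.03,1,0,0,0,0,0,-0.03,1,0,0,0,0,0,0,1,0,0,0,0,0,0,1]'

```text
time_s: 35.5
tcp_pos: [0.4373, -0.2922, 0.2666]
ee_rot: [[-1.0, 0.008, 0.005], [0.008, 1.0, -0.002], [-0.005, -0.002, -1.0]]
wrist_force: [-0.6, -0.8, -0.8]
gripper_width: 1.002
gripper_force: 0.0
```

```bash
python3 - <<'E'
from h import *
go(.436,-.2915,.1144,179.5)
im=cap("scene","s9.png")
cv2.imwrite('pics/c12.png',cv2.resize(im[130:380,190:500],None,fx=2.4,fy=2.4,interpolation=cv2.INTER_CUBIC))
E
```

```text
t 35.5 turn_z 0.0005 shift x 0.0014 y 0.0007 z 0.1522 | tilt 0.0054 -0.0017 F [-0.6 -0.8 -0.8] pos [ 0.4373 -0.2922  0.2666] yaw 179.53 w 1.002
```

View pics/c12.png

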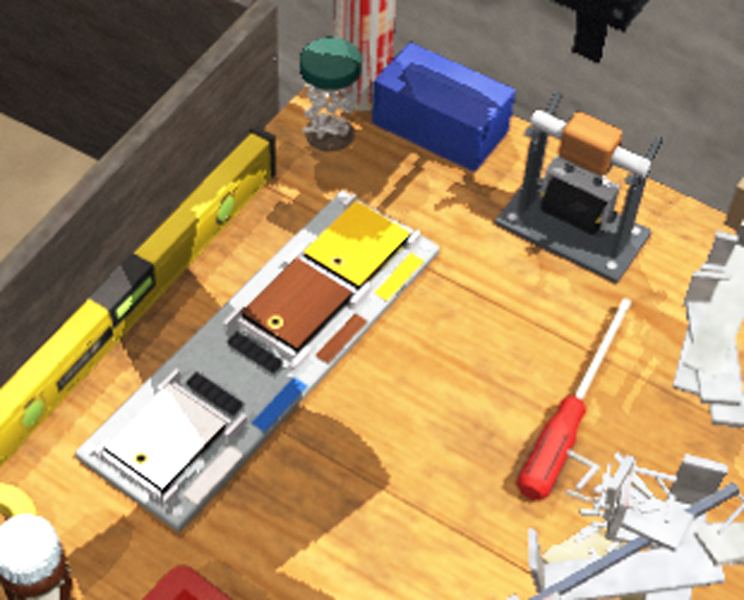

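All three samples are locked with eyelets left, the roller hangs in its rest, and the bystanders have not moved.

```bash
python3 -c "
from station import r
print(r.finish_job())"
```

```text
the job is handed in; nothing more can be done
None
```

I mounted the white, walnut and yellow samples (blue was absent) eyelet-left in their own bays, rolled them down left to right until they looked locked and level on camera, hung the roller back in its rest, and handed the job in at about 36 s; no verdict came back.

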